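Lock the cash box and put the key away

TASK

Lock the cash box: turn the key clockwise until the bolt is fully out and you feel it come up against its stop, without forcing the lock. Then turn the key back to the one position where it comes out, draw it out gently, leave it standing in the empty steel cup, and do not disturb the other things on the counter.

Things in the scene. Friction and masses are not known exactly. Their poses are not given: they have to be found in the camera images.
- box: Grey steel cash box fixed to the counter, 130 (x) x 112 (y) x 62 mm high; origin at the centre of its underside, z up. On its top a square steel lock case, 44 x 44 mm, up to 74 mm, centred at (0, -18) mm, and at y = +34 mm a steel staple, 78 mm high, that takes the bolt.
- keyhole (a point): Centre of the keyhole on top of the lock case, 74 mm up, axes as the box; lock axis vertical. A 9.5 mm hole with an 8 mm slot toward box +x for the key's wing, in a plate 8 mm thick. The key comes out only with key x along box x (+-0.12 rad): release position. Turned counter-clockwise (from above) it meets a hard stop 0.08 to 0.1 rad past that. It starts 0.02 to 0.22 rad clockwise of it.
- bolt_tip (a point): Front end of the brass bolt (14 x 7 mm). Its y in the box frame: 12.5 mm drawn back (start), 24.5 mm fully out. The key, turned clockwise, idles for 0.25 to 0.9 rad from release (unseen, varies), then drives the bolt (0.03 N m friction); 0.55 rad later the bolt is fully out at a hard stop. 0.09 N m there is a clear feel; 0.15 N m is too much. The bolt stays out when the key turns back.
- key_grip (a point): Centre of the key's grip: a flat upright dark plate 28 mm wide (key x), 8 mm thick (key y), 32 mm high (key z). The loose key, 76 mm long, 45 g, stands upright in the lock, z up. This point is on its axis, 60 mm above the tip, at first 100 mm above the counter and 26 mm above the lock case.
- key_tip (a point): Lower end of the key's shaft, on its axis, at first 34 mm below the lock's top face. The shaft is 8 mm thick with up to 0.75 mm play all round in the lock. A single wing, 5 mm thick, 12 to 20 mm above the tip, points along key +x to 13 mm from the axis; away from release it catches under the plate after a 6 mm rise.
- key_cup: Empty plain steel cup without handle, 60 mm across the rim, 50 mm high, wall 3 mm, inner floor about 5 mm up, loose, 200 g; origin at the centre of its underside. The key goes here, tip down; its grip stays above the rim.
- shot_glass: Small clear glass, 47 mm across, 58 mm high; origin at the centre of its underside. Not to be disturbed.
- cocoa_shaker: Glass shaker with a grey metal top, 44 mm across, 90 mm high; origin at the centre of its underside. Not to be disturbed.
- espresso_cup_2: Pale cup with a handle, blue inside, 58 x 87 mm, 55 mm high; origin at the underside. Not to be disturbed.
- tamper: Coffee tamper, steel foot and wooden handle, 58 mm across, 83 mm high; origin at the centre of its underside. Not to be disturbed.
Not all that is in view belongs to the job. There is more than one size of the part that bears key_grip; the job needs the smaller.

How it is judged (in metres and radians):
On the way, in this order (a step that is already met when the one before it is completed fails the run):
1. the bolt is fully out, against its stop (y of bolt_tip in the frame of box above 0.0238 m), for 0.2 s.
2. the key is out of the lock, clear above it (z of key_tip in the frame of keyhole above 0.005 m), for 0.1 s.
At the end, for the whole second after the job is handed in: The bolt is still out (its tip within about 1 mm of fully out), and the key rests tip down in the upright steel cup (tip within 28 mm of the cup's axis and less than 30 mm above its underside), released and at rest (y of bolt_tip in the frame of box above 0.0233 m and horizontal distance between key_tip and key_cup below 0.028 m and z of key_tip in the frame of key_cup below 0.03 m and angle between key_grip's own z axis and vertical below 1 rad and angle between key_cup's own z axis and vertical below 0.15 rad and linear speed of key_cup below 0.02 m/s and angular speed of key_cup below 0.3 rad/s); the robot touches nothing.
It fails at once if the lock is forced: more than 30 N of contact force between the key and the lock (contact force between box and key above 30 N).
It fails at once if the shot glass, shaker, espresso cup or tamper is moved more than 20 mm or tipped (distance of any of shot_glass, cocoa_shaker, espresso_cup_2, tamper from where it was at the start of the episode above 0.02 m or angle between any of shot_glass, cocoa_shaker, espresso_cup_2, tamper's own z axis and vertical above 0.4 rad).
It also fails if it takes over 72 s, if anything falls off the work surface, if the arm or the gripper's body presses on something with over 40 N, if the wrist force passes 120 N, or if a joint passes its speed limit or range.

ROBOT

A 6-joint arm with a two-finger parallel gripper is mounted at the origin on a cart in front of the work surface, level with it; the furniture and walls round the work are solid. World frame = base frame: x ahead of the robot, y to its left, z up, the work surface at z = 0. Lengths are in mm, angles in rad, forces in N, time in s.
With the tool pointing down it reaches from about 275 to 775 mm from the base axis. Payload 14.6 kg.
Tool frame: the origin (TCP) lies at the very end of the fingers, on their centre line; the grasp point (between the pads) lies r.grasp_offset behind it (r.grasp_offset is the distance from the TCP to the grasp point, in mm); z points along the fingers, y is the line along which they close (so a half turn about z gives the same grasp; the last joint's range is limited). The gripper opens to 85 mm and grips with 20 to 120 N. Pads are 22 mm wide; open, the fingers measure 114 mm over their backs; the gripper's body (76 mm by 85 mm) begins 54 mm behind the grasp point. The pads swing forward as they close: fully open they stand 13 mm farther back than shut.
Start: joints at [-1.443, 0.263, -0.048, 1.259, 0, 1.415], TCP at [146.492, -504.151, 231.278] pointing down, gripper open.
Joint ranges: [-2.65, 2.65], [-0.89, 1.7], [-1.18, 1.37], [-2.13, 2.11], [-1.35, 1.29], [-3.14, 3.14]. Speed limits (rad/s): [1.89, 1.89, 2.57, 2.79, 3.14, 3.14].

INTERFACE

Orientations are given as a rotation vector (axis times angle).
In Python, from rig import r, read_camera, ticket, boxes_of, mark_of gives the robot as it stands.
- The arm moves only by the tool arm_command, never from a script. Its argument "motion" is text: rows parted by semicolons, each of 7 numbers parted by spaces: the shift along the tool's x, y, z in units of 30 mm (1.0 is 30 mm), then the turn, a rotation vector about the tool's x, y, z in rad, then the opening in per cent of the stroke, from 0 (shut) to 100 (fully open). In form: dx dy dz ax ay az hand; .... A call has 1 to 12 rows; each row shifts and turns the commanded pose from where the row before left it, along the tool's axes as they then stand; what a row does not reach is not made up. A row lasts 1/10 s, in which the tool goes at most 50 mm and 8.59 degrees, less where a joint would pass 70% of its speed; a pose out of reach is approached as far as the arm can. A call is refused whole if a number of a shift passes 1 or a number of a turn 0.15, either way. A call with a gripper value outside its range is refused whole. The fingers move at their own pace and stop on an object; "squeeze" is the grip in N (left out, the last holds). Time passes only in rows, so rows that do not move let the fingers close. It gives the time, the measured TCP pose, the force, the opening and the grip force at its end, in the units of the state.
- r.get_obs(): the state, without advancing time (a new reading comes with each control period).
- read_camera(name): name is "scene" or "side" or "wrist"; returns a dict with "pixels" (384x512x3 uint8, red, green, blue), "range_z" (384x512 float32, mm along the optical axis (not along the pixel's ray), 0 where there is no reading), "vertical_fov" (degrees; the focal length in pixels is half the picture's height over the tangent of half this angle, whatever the lens; pixels are square), "cx", "cy" (the principal point, pixels), "position" and "orientation" of the camera in the world. Camera axes: x right, y down, z forward; pixel columns grow to the right and rows downward; lengths in mm; the calibration is good to about 2 mm. A picture is of the moment at which its call begins.
- ticket.finish_job(): hands the job in; it is judged then, once.
Trained networks look in a picture, given as the dict that the camera call returned (one of the last four; its "shot" number tells which), for a name from the list of things; names that differ only in an ending like _2 or _b are one class to them, and where a whole thing is asked for, a point or a joint stands for the part that bears it (a point fixed in the world has none). Each returns a list of dicts, best first, with "confidence" (0 to 1); they miss things now and then, are a little off and sometimes report something else, mostly with a low value. They report only what shows in the picture. A call takes as long as a camera call. They do not tell look-alikes from the thing itself.
- boxes_of(picture, thing): "bbox" ([centre column, centre row, width, height] in pixels, round what is visible of it).
- mark_of(picture, thing): "position" ([column, row] in pixels: a listed point, or the origin of a listed thing).
The state is a dict: "t": time; "q": joint angles; "qvel": joint speeds; "effort": joint torques, N m; "ee_pos": TCP position; "eef_rot": TCP orientation; "contact_force": force on the tool from outside, world axes, zero at the start; "moment": the same for the moment, N m; "grip_width": finger opening in mm; "grasp_force": force on a finger pad.
Only numpy, scipy, OpenCV 4.12 (cv2) and the standard library are available. Lean on these libraries where they do the work, as an engineer would, in place of code of your own. Each camera call takes 0.05 s, during which the arm holds its last target. There are 200 camera calls.

## Working session

There is one attempt and no reset: what is moved stays moved. The work goes in short steps, Python scripts to look and compute and a tool call to move; the robot and the scene stay as the last step left them, time stands still between calls to the robot, and variables do not carry over. Pictures are saved under pics/ and viewed, at most 13 in all, crops included, and the job is handed in when it is done.

Besides the shell and the picture viewer there is one more tool, called after "Call:" by a JSON object that holds its "op" and its "data". arm_command: Moves the arm, as the interface text tells. Its arguments: {"type":"object","properties":{"motion":{"type":"string"},"squeeze":{"type":"number"}},"required":["motion"]}

```bash
ls; mkdir -p pics; cat > h.py <<'E'
import numpy as np, cv2
from scipy.spatial.transform import Rotation as R
from rig import r, read_camera, ticket, boxes_of, mark_of
def K(p):
    return p["pixels"].shape[0]/2/np.tan(np.radians(p["vertical_fov"])/2)
def rot(o):
    o=np.array(o,float)
    if o.shape==(3,3): return o
    return R.from_rotvec(o).as_matrix() if o.size==3 else R.from_quat(o).as_matrix()
def ray(p,u,v):
    return rot(p["orientation"])@np.array([(u-p["cx"])/K(p),(v-p["cy"])/K(p),1.])
def atz(p,u,v,z):
    d=ray(p,u,v); c=np.array(p["position"]); return c+d*(z-c[2])/d[2]
def atd(p,u,v,w=2):
    u,v=int(round(u)),int(round(v)); a=p["range_z"][max(v-w,0):v+w+1,max(u-w,0):u+w+1]; a=a[a>0]
    return np.array(p["position"])+ray(p,u,v)*np.median(a) if a.size else None
def cloud(p):
    v,u=np.mgrid[:384,:512]; d=p["range_z"]
    c=np.stack([(u-p["cx"])/K(p)*d,(v-p["cy"])/K(p)*d,d],-1)
    X=c@rot(p["orientation"]).T+np.array(p["position"]); X[d<=0]=np.nan; return X
def save(p,n,s=1.5):
    cv2.imwrite("pics/"+n,cv2.resize(p["pixels"][...,::-1],None,fx=s,fy=s,interpolation=cv2.INTER_CUBIC))
E
python3 - <<'E'
from h import *
np.set_printoptions(precision=1,suppress=True)
print(r.get_obs(), r.grasp_offset)
for n in ["scene","side"]:
    p=read_camera(n); save(p,n+"0.png",1.25)
    print(n,p["position"],p["orientation"],p["vertical_fov"],p["cx"],p["cy"])
    for t in ["box","keyhole","bolt_tip","key_grip","key_tip","key_cup","shot_glass","cocoa_shaker","espresso_cup_2","tamper"]:
        for m in mark_of(p,t)[:3]:
            print(t,np.round(m["position"],1),round(m["confidence"],2),atz(p,*m["position"],{"keyhole":74,"bolt_tip":68,"key_grip":100,"key_tip":40}.get(t,0)))
E
```

```text
pics
{'t': 0.0, 'q': array([-1.4,  0.3, -0. ,  1.3,  0. ,  1.4]), 'qvel': array([-0.,  0., -0., -0.,  0.,  0.]), 'effort': array([  0. , -63.8,  38.5,   0. ,  -0. ,   0. ]), 'ee_pos': array([ 146.5, -503.9,  230.8]), 'eef_rot': array([-3.1, -0.4, -0. ]), 'contact_force': array([ 0. , -0.7, -0.8]), 'moment': array([0.1, 0. , 0. ]), 'grasp_force': 0.0, 'grip_width': 85.27457504104349} 18.700000000000003
scene [-336.6  869.3  712.8] [-0.9  2.2 -1.4] 44.38356728659064 260.4917864387968 195.64265894859258
box [221.5 248.5] 0.75 [489.4 131.7   0. ]
keyhole [229.4 221.3] 0.63 [486.9  99.8  74. ]
key_grip [178.4 246.9] 0.84 [455.8 299.2 100. ]
key_grip [225.  211.4] 0.39 [501.6 100.9 100. ]
key_tip [182.  274.6] 0.66 [430.4 315.2  40. ]
key_tip [227.8 230.2] 0.45 [498.   96.9  40. ]
shot_glass [278.6 215.2] 0.78 [ 494.8 -118.6    0. ]
cocoa_shaker [232.6 211.7] 0.6 [618.9 -39.2   0. ]
side [  344.2 -1127.6  1049.3] [-2.3  0.2 -0.1] 44.574582042201556 248.19467919616517 190.0453505536864
box [237.3 170.8] 0.9 [482.9 109.6   0. ]
keyhole [240.8 152.7] 0.55 [496.6 114.7  74. ]
bolt_tip [238.5 153.5] 0.62 [489.3 119.1  68. ]
key_grip [240.1 148.2] 0.52 [493.4 105.9 100. ]
key_grip [228.7 124.7] 0.4 [471.  246.9 100. ]
key_tip [229.2 146.2] 0.59 [466.  200.9  40. ]
key_tip [236.  164.6] 0.47 [477.3  95.4  40. ]
key_cup [255.7 259.4] 0.93 [ 486.1 -286.9    0. ]
key_cup [230.2 287.6] 0.68 [ 403.1 -373.1    0. ]
shot_glass [245.1 221.1] 0.67 [ 476.8 -133.1    0. ]
cocoa_shaker [284.1 196. ] 0.8 [618.6 -38.8   0. ]
espresso_cup_2 [229.6 286.7] 0.89 [ 401.8 -370.     0. ]
tamper [292.  273.2] 0.67 [ 578.5 -349.4    0. ]
```

View pics/scene0.png

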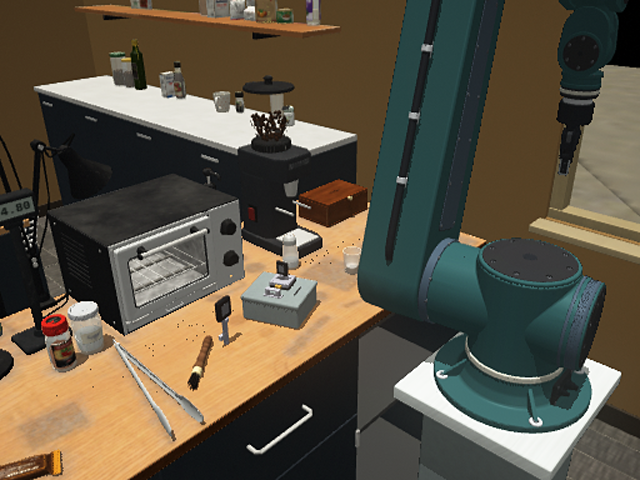

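View pics/side0.png

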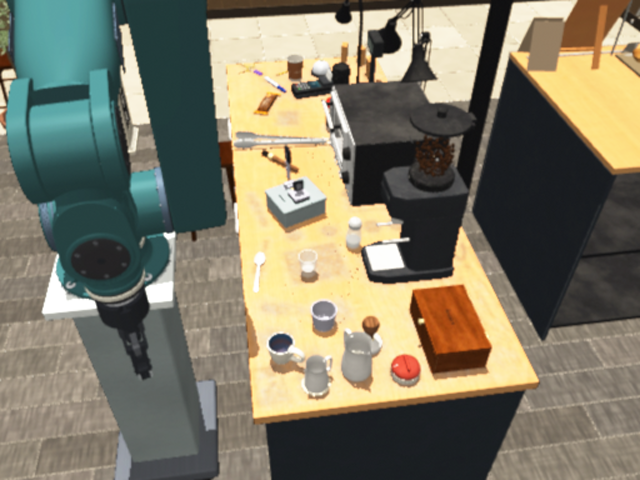

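The scene view shows the lock box at about (225,235) unscaled with its key. The larger look-alike key stands at (180,250). The side view shows the empty steel cup at (257,253), the espresso cup at (228,280), the tamper at (295,270) and the shot glass at (246,212). Next I move above the box.

```bash
cat >> h.py <<'E'
def go(target,yaw=None,o=None):
    """print shift in tool units to reach world target (mm); yaw of tool y axis in world"""
    o=o or r.get_obs(); M=rot(o["eef_rot"]); d=np.array(target)-o["ee_pos"]
    print("t",round(o["t"],2),"pos",np.round(o["ee_pos"],2),"F",np.round(o["contact_force"],2),"M",np.round(o["moment"],3),"w",round(o["grip_width"],1),"gf",o["grasp_force"])
    print("tool x",np.round(M[:,0],4),"y",np.round(M[:,1],4),"z",np.round(M[:,2],4)); print("units",np.round(M.T@d/30,3))
E
python3 - <<'E'
from h import *
go([490,100,300]); print(r.get_obs()["q"])
E
```

```text
t 1.1 pos [ 146.49 -504.18  231.28] F [ 0.46 -0.15  0.44] M [-0.019  0.025  0.007] w 85.5 gf 0.0
tool x [0.9603 0.279  0.    ] y [ 2.790e-01 -9.603e-01  1.000e-04] z [ 0. -0. -1.]
units [ 16.615 -16.145  -2.291]
[-1.44332495e+00  2.63099961e-01 -4.82892542e-02  1.25935420e+00
  2.16454233e-05  1.41551291e+00]
```

Call:
{"op": "arm_command", "data": {"motion": "0.9 -0.9 -0.3 0 0 0 100;0.9 -0.9 -0.3 0 0 0 100;0.9 -0.9 -0.3 0 0 0 100;0.9 -0.9 -0.3 0 0 0 100;0.9 -0.9 -0.3 0 0 0 100;0.9 -0.9 -0.3 0 0 0 100;0.9 -0.9 -0.3 0 0 0 100;0.9 -0.9 -0.3 0 0 0 100;0.9 -0.9 0 0 0 0 100;0.9 -0.9 0 0 0 0 100;0.9 -0.9 0 0 0 0 100;0.9 -0.9 0 0 0 0 100"}}

```text
t: 2.3
ee_pos: [367.7, -101.1, 303.5]
eef_rot: [3.11, 0.443, 0.001]
contact_force: [1.5, -0.7, 0.2]
grip_width: 85.5
grasp_force: 0.0
```

```bash
python3 - <<'E'
from h import *
go([490,100,300]);go([470,100,300]); print(r.get_obs()["q"])
E
```

```text
t 2.3 pos [ 367.67 -101.09  303.49] F [ 1.46 -0.71  0.21] M [-0.075  0.011 -0.023] w 85.5 gf 0.0
tool x [9.603e-01 2.789e-01 5.000e-04] y [ 2.789e-01 -9.603e-01  5.000e-04] z [ 6.e-04 -3.e-04 -1.e+00]
units [ 5.785 -5.299  0.117]
t 2.3 pos [ 367.67 -101.09  303.49] F [ 1.46 -0.71  0.21] M [-0.075  0.011 -0.023] w 85.5 gf 0.0
tool x [9.603e-01 2.789e-01 5.000e-04] y [ 2.789e-01 -9.603e-01  5.000e-04] z [ 6.e-04 -3.e-04 -1.e+00]
units [ 5.145 -5.485  0.116]
[-4.82892305e-01 -1.12243068e-03 -1.71735015e-01  1.39951841e+00
 -6.20435048e-06  2.37600025e+00]
```

Call:
{"op": "arm_command", "data": {"motion": "0.9 -0.92 0 0 0 0 100;0.9 -0.92 0 0 0 0 100;0.9 -0.92 0 0 0 0 100;0.9 -0.92 0 0 0 0 100;0.9 -0.92 0 0 0 0 100;0.9 -0.92 0 0 0 0 100;0 0 0 0 0 -0.14 100;0 0 0 0 0 -0.14 100;0 0 0 0 0 -0.14 100;0 0 0 0 0 -0.14 100;0 0 0 0 0 -0.14 100;0 0 0 0 0 -0.14 100"}}

```text
t: 3.5
ee_pos: [476.6, 101.6, 303.3]
eef_rot: [2.654, 1.68, 0.0]
contact_force: [0.1, -0.8, -0.3]
grip_width: 85.6
grasp_force: 0.0
```

Call:
{"op": "arm_command", "data": {"motion": "0 0 0 0 0 -0.14 100;0 0 0 0 0 -0.14 100;0 0 0 0 0 -0.14 100;0 0 0 0 0 -0.14 100;0 0 0 0 0 -0.14 100;0 0 0 0 0 -0.14 100;0 0 0 0 0 -0.14 100;0 0 0 0 0 -0.14 100;0 0 0 0 0 -0.14 100;0 0 0 0 0 -0.14 100;0 0 0 0 0 -0.14 100;0 0 0 0 0 -0.14 100"}}

```text
t: 4.7
ee_pos: [476.6, 101.6, 303.3]
eef_rot: [0.521, 3.098, -0.0]
contact_force: [0.8, -0.7, 0.5]
grip_width: 85.0
grasp_force: 0.0
```

```bash
python3 - <<'E'
from h import *
np.set_printoptions(precision=1,suppress=True)
go([490,100,300]); print(np.round(r.get_obs()["q"],3))
p=read_camera("wrist"); save(p,"w1.png"); print(p["position"],p["vertical_fov"],p["cx"],p["cy"]); print(rot(p["orientation"]))
for t in ["box","keyhole","bolt_tip","key_grip","key_tip"]:
    for m in mark_of(p,t)[:3]:
        print(t,np.round(m["position"],1),round(m["confidence"],2),atz(p,*m["position"],{"keyhole":74,"bolt_tip":68,"key_grip":100,"key_tip":40}.get(t,0)))
E
```

```text
t 4.7 pos [476.6 101.6 303.3] F [ 0.8 -0.7  0.5] M [-0.  0.  0.] w 85.0 gf 0.0
tool x [-0.9  0.3 -0. ] y [ 0.3  0.9 -0. ] z [ 0. -0. -1.]
units [-0.4  0.1  0.1]
[ 0.   0.2  0.   1.4 -0.   0.4]
[410.1 124.3 446.8] 69.39455776418362 252.78620366533298 190.41007108956188
[[ 0.3  0.9  0.3]
 [ 0.9 -0.3 -0.1]
 [ 0.   0.3 -1. ]]
box [273.9 153.6] 0.79 [484.1 134.8   0. ]
bolt_tip [277.7 159.5] 0.62 [482.3 135.7  68. ]
key_grip [386.4 120.7] 0.89 [474.  273.8 100. ]
key_grip [263.3 176.9] 0.55 [491.6 110.4 100. ]
key_tip [361.4 121.3] 0.58 [474.2 265.8  40. ]
```

View pics/w1.png

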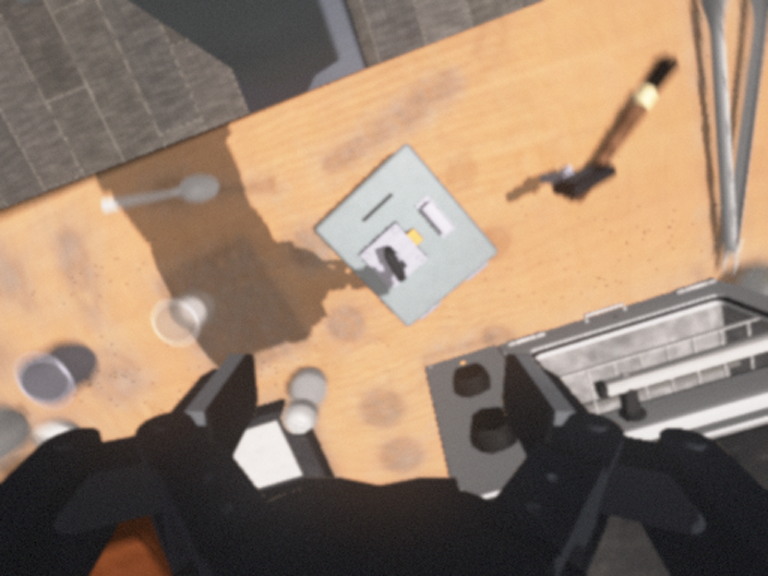

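The wrist view shows the box at about (405,235) in the picture, with the lock case at (393,250), the key grip from (383,250) to (405,278), the brass bolt at (415,237) and the staple at (435,215). The box is yawed by roughly 20–25°.

```bash
cat >> h.py <<'E'
def rect(X,zlo,zhi,c,rad):
    m=(X[...,2]>zlo)&(X[...,2]<zhi)&(np.hypot(X[...,0]-c[0],X[...,1]-c[1])<rad)
    P=X[m][:,:2].astype(np.float32)
    if len(P)<5: print("few",len(P)); return
    rr=cv2.minAreaRect(P); ev=np.linalg.eigh(np.cov(P.T))[1][:,1]
    print(f"z{zlo}-{zhi} n",len(P),"mean",P.mean(0).round(1),"rect",np.round(rr[0],1),np.round(rr[1],1),"ang",round(rr[2],1),"pca",round(np.degrees(np.arctan2(ev[1],ev[0])),1))
E
python3 - <<'E'
from h import *
p=read_camera("wrist"); X=cloud(p)
c=(490,105)
rect(X,58,66,c,95); rect(X,71,76.5,c,40); rect(X,95,125,c,40); rect(X,105,125,c,40)
s=read_camera("side"); X=cloud(s)
rect(X,58,66,c,95);rect(X,85,125,c,40)
rect(X,46,54,(486,-287),45)
m=(np.hypot(X[...,0]-486,X[...,1]+287)<60)&(X[...,2]>35)
P=X[m]; print(P.min(0),P.max(0),P.mean(0))
E
```

```text
z58-66 n 6263 mean [477.2 128.2] rect [481.8 126.4] [133.4 115.8] ang 22.4 pca -156.4
z71-76.5 n 845 mean [486.3 111.4] rect [487.2 113.7] [44.  52.6] ang 22.4 pca 104.4
z95-125 n 170 mean [487.  110.3] rect [488.4 110.1] [27.2  8.2] ang 10.1 pca -170.9
z105-125 n 151 mean [487.8 110.2] rect [488.4 110.1] [27.2  8.1] ang 10.1 pca -170.5
z58-66 n 378 mean [476.3 114.1] rect [481.1 120.9] [131.  116.3] ang 23.2 pca -171.2
z85-125 n 67 mean [488.  104.1] rect [488.  103.8] [25.1 13.6] ang 3.4 pca -173.1
z46-54 n 61 mean [ 494.6 -284.5] rect [ 494.8 -286.5] [59.3 56.4] ang 77.5 pca 80.1
[ 466.14392672 -317.06743451   35.03355219] [ 523.86337483 -255.29327363   52.68507341] [ 495.29750491 -283.75936401   43.57425263]
```

Call:
{"op": "arm_command", "data": {"motion": "0 0 0.8 0 0 -0.14 60;0 0 0.8 0 0 -0.14 60;0 0 0.8 0 0 -0.14 60;0 0 0.8 0 0 -0.1 60;0 0 0.8 0 0 0 60;0 0 0 0 0 0 60"}}

```text
t: 5.7
ee_pos: [475.1, 101.5, 181.1]
eef_rot: [0.282, -3.125, -0.0]
contact_force: [-0.3, -0.5, 1.1]
grip_width: 50.7
grasp_force: 0.0
```

```bash
python3 - <<'E'
from h import *
p=read_camera("wrist"); save(p,"w2.png"); X=cloud(p)
go([488.4,110.1,140])
c=(488,110)
rect(X,58,66,c,95); rect(X,71,76.5,c,40); rect(X,95,125,c,25); rect(X,108,120,c,25)
for t in ["keyhole","bolt_tip","key_grip"]:
    for m in mark_of(p,t)[:2]:
        print(t,np.round(m["position"],1),round(m["confidence"],2),atz(p,*m["position"],{"keyhole":74,"bolt_tip":68,"key_grip":100,"key_tip":40}.get(t,0)))
for cam in ["scene","side"]:
    Y=cloud(read_camera(cam)); d=np.hypot(Y[...,0]-488,Y[...,1]-110)
    for lo in (130,160,200):
        m=(Y[...,2]>lo)&(Y[...,2]<300)&(d<160)
        print(cam,lo,m.sum(), d[m].min() if m.any() else None, Y[m][np.argmin(d[m])] if m.any() else None)
E
```

```text
t 5.75 pos [475.87 101.6  182.81] F [0.35 0.01 0.38] M [0.011 0.024 0.015] w 51.0 gf 0.0
tool x [-0.9839 -0.1789  0.0021] y [-1.789e-01  9.839e-01  3.000e-04] z [-2.2e-03 -1.0e-04 -1.0e+00]
units [-0.465  0.204  1.426]
z58-66 n 11367 mean [472.2 124. ] rect [482.  126.4] [133.5 115.8] ang 22.4 pca -165.1
z71-76.5 n 1801 mean [486.4 110.7] rect [487.5 113.8] [44.8 52.5] ang 22.3 pca 104.7
z95-125 n 379 mean [486.2 109.1] rect [488.6 110. ] [27.8  8.3] ang 10.3 pca -170.9
z108-120 n 333 mean [487.5 109.4] rect [488.6 110. ] [27.7  8.3] ang 10.3 pca -171.2
keyhole [258.7 205.7] 0.69 [490.19481078 109.94925762  74.        ]
bolt_tip [288.3 198.7] 0.59 [479.99584664 137.40564229  68.        ]
key_grip [438.3 229.3] 0.78 [474.76038403 266.97088717 100.        ]
key_grip [261.5 215.5] 0.73 [489.87726802 111.78367565 100.        ]
scene 130 1847 11.506585047384549 [485.8774211  121.30911837 253.67903113]
scene 160 1648 11.506585047384549 [485.8774211  121.30911837 253.67903113]
scene 200 1202 11.506585047384549 [485.8774211  121.30911837 253.67903113]
side 130 814 17.063937220074273 [477.73040788 123.62767152 227.91344572]
side 160 748 17.063937220074273 [477.73040788 123.62767152 227.91344572]
side 200 510 17.063937220074273 [477.73040788 123.62767152 227.91344572]
```

View pics/w2.png

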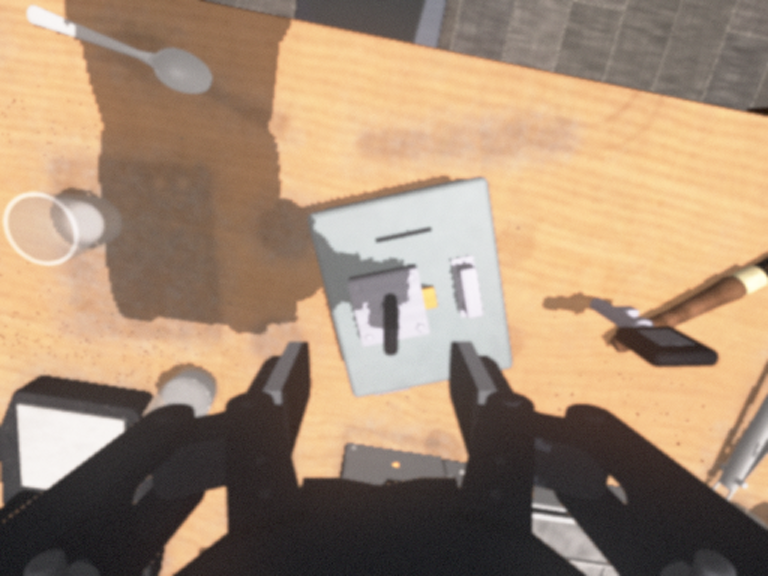

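The view shows the key grip at (390,322), lined up with the fingers, which sit at (300,380) and (460,380). The bolt at (430,297) is drawn back. I centre over the key and go down.

Call:
{"op": "arm_command", "data": {"motion": "-0.44 0.2 0.4 0 0 0 55;0 0 0.6 0 0 0 55;0 0 0.5 0 0 0 55;0 0 0.3 0 0 0 55;0 0 0 0 0 0 55;0 0 0 0 0 0 55"}}

```text
t: 6.6
ee_pos: [488.8, 110.0, 129.5]
eef_rot: [-0.284, 3.128, 0.0]
contact_force: [-0.8, -0.3, 0.9]
grip_width: 46.8
grasp_force: 0.0
```

```bash
python3 - <<'E'
from h import *
p=read_camera("wrist"); X=cloud(p)
go([488.6,110.0,84.5])
c=(488,110)
rect(X,58,66,c,95); rect(X,108,120,c,18)
E
```

```text
t 6.65 pos [488.95 110.01 129.81] F [ 0.1  -0.6  -0.55] M [-0.02   0.006  0.005] w 47.3 gf 0.0
tool x [-9.836e-01 -1.802e-01 -8.000e-04] y [-1.802e-01  9.836e-01 -1.000e-04] z [ 8.e-04  1.e-04 -1.e+00]
units [0.013 0.002 1.51 ]
z58-66 n 17138 mean [470.  123.5] rect [482.2 126.6] [133.8 115.8] ang 22.4 pca -164.4
z108-120 n 554 mean [487.2 109.7] rect [488.3 109.9] [27.1  7.6] ang 10.5 pca -169.7
```

Centred. Going down to grip height and closing with a light squeeze.

Call:
{"op": "arm_command", "data": {"motion": "0 0 0.5 0 0 0 55;0 0 0.5 0 0 0 55;0 0 0.4 0 0 0 55;0 0 0.1 0 0 0 55;0 0 0 0 0 0 45;0 0 0 0 0 0 30", "squeeze": 20}}

```text
t: 7.25
ee_pos: [489.0, 109.9, 85.1]
eef_rot: [-0.284, 3.128, -0.0]
contact_force: [0.8, 0.7, -0.8]
grip_width: 26.2
grasp_force: 0.0
```

Call:
{"op": "arm_command", "data": {"motion": "0 0 0 0 0 0 20;0 0 0 0 0 0 14;0 0 0 0 0 0 10;0 0 0 0 0 0 7;0 0 0 0 0 0 5;0 0 0 0 0 0 5"}}

```text
t: 7.85
ee_pos: [488.6, 109.9, 84.5]
eef_rot: [-0.284, 3.128, -0.0]
contact_force: [-0.8, -0.8, 6.1]
grip_width: 7.6
grasp_force: 23.9
```

```bash
python3 - <<'E'
from h import *
go([488.6,110.0,84.5])
E
```

```text
t 7.85 pos [488.64 109.88  84.49] F [-0.78 -0.79  6.11] M [-0.052  0.1    0.01 ] w 7.6 gf 23.938574194908142
tool x [-9.836e-01 -1.802e-01 -4.000e-04] y [-1.802e-01  9.836e-01 -1.000e-04] z [ 4.e-04 -0.e+00 -1.e+00]
units [ 0.001  0.004 -0.   ]
```

Call:
{"op": "arm_command", "data": {"motion": "0 0 -0.05 0 0 0 5;0 0 0 0 0 0 5;0 0 0 0 0 0.05 5;0 0 0 0 0 0.05 5;0 0 0 0 0 0.05 5;0 0 0 0 0 0 5", "squeeze": 25}}

```text
t: 8.45
ee_pos: [488.3, 109.9, 85.6]
eef_rot: [0.048, -3.141, -0.0]
contact_force: [0.6, 0.1, -0.1]
grip_width: 7.5
grasp_force: 24.4
```

```bash
cat >> h.py <<'E'
def st(ref=True,n=3):
    p=None
    F=[];Mz=[]
    for i in range(n):
        p=read_camera("wrist"); o=r.get_obs(); F.append(o["contact_force"]); Mz.append(o["moment"])
    x=rot(o["eef_rot"])[:,0]; yaw=np.arctan2(x[1],x[0])
    print("t",round(o["t"],2),"pos",o["ee_pos"].round(2),"F",np.mean(F,0).round(2),"M",np.mean(Mz,0).round(3),"keyyaw",round((yaw-np.pi+np.pi)%(2*np.pi)-np.pi,3),"cw from release",round(0.391-((yaw)%(2*np.pi)-np.pi),3),"w",round(o["grip_width"],2),"gf",round(o["grasp_force"],1))
    return p
E
python3 - <<'E'
from h import *
p=st(); save(p,"w3.png")
for m in mark_of(p,"bolt_tip")[:2]: print(m, atz(p,*m["position"],68))
E
```

```text
t 8.6 pos [488.41 109.91  85.71] F [ 0.45  0.61 -0.53] M [-0.004 -0.014 -0.006] keyyaw 0.033 cw from release 0.358 w 7.68 gf 24.4
{'position': [297.5, 215.1], 'confidence': 0.53} [479.36237396 137.14987323  68.        ]
```

View pics/w3.png

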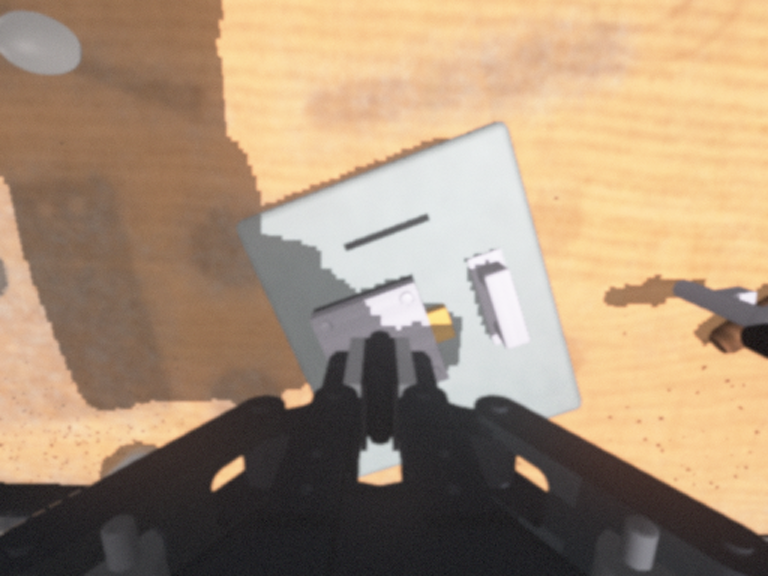

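The gripper holds the key, and the brass bolt is at (440,322) with the staple at (500,305). I'll measure the bolt from its colour while turning.

Call:
{"op": "arm_command", "data": {"motion": "0 0 0 0 0 0.05 5;0 0 0 0 0 0.05 5;0 0 0 0 0 0.05 5;0 0 0 0 0 0 5"}}

```text
t: 9.05
ee_pos: [488.5, 109.9, 85.8]
eef_rot: [-0.187, -3.136, 0.0]
contact_force: [-0.1, 0.8, -0.7]
grip_width: 8.2
grasp_force: 24.4
```

```bash
cat >> h.py <<'E'
def bolt(p):
    h=cv2.cvtColor(p["pixels"],cv2.COLOR_RGB2HSV); X=cloud(p)
    L=(X-np.array([481.9,126.4,0])); c,s=np.cos(.391),np.sin(.391)
    bx=c*L[...,0]+s*L[...,1]; by=-s*L[...,0]+c*L[...,1]
    m=(h[...,0]>14)&(h[...,0]<32)&(h[...,1]>120)&(h[...,2]>110)&(abs(bx)<12)&(by>2)&(by<32)
    a=by[m]; print("bolt n",m.sum(),"y pct50/95/99",np.percentile(a,[50,95,99]).round(2) if a.size else None,"z",X[...,2][m].mean().round(1) if a.size else None)
E
python3 - <<'E'
from h import *
bolt(st())
E
```

```text
t 9.2 pos [488.48 109.91  85.77] F [-0.43  0.26 -0.3 ] M [-0.004 -0.005 -0.006] keyyaw -0.117 cw from release 0.508 w 7.54 gf 24.4
bolt n 25 y pct50/95/99 [ 7.64 10.18 10.61] z 71.7
```

Call:
{"op": "arm_command", "data": {"motion": "0 0 0 0 0 0.05 5;0 0 0 0 0 0.05 5;0 0 0 0 0 0.05 5;0 0 0 0 0 0 5"}}

```text
t: 9.6
ee_pos: [488.5, 110.0, 85.8]
eef_rot: [0.42, 3.113, 0.001]
contact_force: [0.1, 0.2, -0.7]
grip_width: 7.8
grasp_force: 24.4
```

```bash
python3 - <<'E'
from h import *
bolt(st())
E
```

```text
t 9.75 pos [488.52 109.98  85.79] F [ 1.33  1.57 -0.3 ] M [ 0.277 -0.135  0.012] keyyaw -0.267 cw from release 0.658 w 7.85 gf 24.4
bolt n 11 y pct50/95/99 [ 8.63 11.37 11.51] z 71.4
```

Call:
{"op": "arm_command", "data": {"motion": "0 0 0 0 0 0.05 5;0 0 0 0 0 0.05 5;0 0 0 0 0 0.03 5;0 0 0 0 0 0 5"}}

```text
t: 10.15
ee_pos: [488.7, 110.1, 85.8]
eef_rot: [0.621, 3.079, 0.001]
contact_force: [1.0, 2.0, -0.9]
grip_width: 7.3
grasp_force: 24.4
```

```bash
python3 - <<'E'
from h import *
bolt(st())
E
```

```text
t 10.3 pos [488.53 110.    85.79] F [ 1.37  2.92 -0.78] M [ 0.676 -0.265  0.021] keyyaw -0.397 cw from release 0.788 w 7.53 gf 24.4
bolt n 27 y pct50/95/99 [11.72 14.27 14.28] z 71.4
```

Call:
{"op": "arm_command", "data": {"motion": "0 0 0 0 0 0.05 5;0 0 0 0 0 0.05 5;0 0 0 0 0 0.05 5;0 0 0 0 0 0.03 5;0 0 0 0 0 0 5"}}

```text
t: 10.8
ee_pos: [488.5, 110.0, 85.8]
eef_rot: [0.896, 3.011, 0.0]
contact_force: [1.0, 3.4, 0.1]
grip_width: 7.6
grasp_force: 24.5
```

```bash
python3 - <<'E'
from h import *
bolt(st())
E
```

```text
t 10.95 pos [488.49 109.91  85.79] F [ 1.07  2.94 -1.23] M [ 0.717 -0.266  0.036] keyyaw -0.577 cw from release 0.968 w 7.61 gf 24.5
bolt n 80 y pct50/95/99 [10.84 18.74 18.93] z 71.7
```

Call:
{"op": "arm_command", "data": {"motion": "0 0 0 0 0 0.04 5;0 0 0 0 0 0.04 5;0 0 0 0 0 0.02 5;0 0 0 0 0 0 5"}}

```text
t: 11.35
ee_pos: [488.4, 109.9, 85.8]
eef_rot: [-1.045, -2.963, -0.0]
contact_force: [1.9, 3.8, 0.2]
grip_width: 7.4
grasp_force: 24.5
```

```bash
python3 - <<'E'
from h import *
bolt(st())
E
```

```text
t 11.5 pos [488.43 109.89  85.77] F [ 0.82  3.06 -0.18] M [ 0.805 -0.242  0.03 ] keyyaw -0.678 cw from release 1.069 w 7.74 gf 24.5
bolt n 159 y pct50/95/99 [10.84 21.08 21.29] z 71.8
```

Call:
{"op": "arm_command", "data": {"motion": "0 0 0 0 0 0.02 5;0 0 0 0 0 0.02 5;0 0 0 0 0 0 5"}}

```text
t: 11.8
ee_pos: [488.5, 109.9, 85.8]
eef_rot: [-1.106, -2.94, 0.0]
contact_force: [1.3, 3.5, 0.1]
grip_width: 7.9
grasp_force: 24.5
```

```bash
python3 - <<'E'
from h import *
bolt(st())
E
```

```text
t 11.95 pos [488.44 109.86  85.78] F [ 1.24  3.69 -0.49] M [ 0.853 -0.237  0.042] keyyaw -0.719 cw from release 1.11 w 7.52 gf 24.5
bolt n 196 y pct50/95/99 [10.39 22.09 22.32] z 71.8
```

Call:
{"op": "arm_command", "data": {"motion": "0 0 0 0 0 0.02 5;0 0 0 0 0 0.02 5;0 0 0 0 0 0 5"}}

```text
t: 12.25
ee_pos: [488.5, 109.9, 85.8]
eef_rot: [1.165, 2.917, 0.0]
contact_force: [0.7, 4.0, -0.5]
grip_width: 7.9
grasp_force: 24.5
```

```bash
python3 - <<'E'
from h import *
bolt(st())
E
```

```text
t 12.4 pos [488.43 109.9   85.77] F [ 1.19  4.13 -0.63] M [ 0.864 -0.217  0.012] keyyaw -0.759 cw from release 1.15 w 7.79 gf 24.5
bolt n 220 y pct50/95/99 [10.37 22.86 23.08] z 71.8
```

Call:
{"op": "arm_command", "data": {"motion": "0 0 0 0 0 0.02 5;0 0 0 0 0 0.01 5;0 0 0 0 0 0 5"}}

```text
t: 12.7
ee_pos: [488.5, 109.9, 85.8]
eef_rot: [-1.208, -2.9, -0.0]
contact_force: [1.0, 2.5, -0.7]
grip_width: 7.7
grasp_force: 24.4
```

```bash
python3 - <<'E'
from h import *
bolt(st(n=4))
E
```

```text
t 12.9 pos [488.46 109.9   85.8 ] F [ 1.37  3.31 -0.8 ] M [ 0.882 -0.278  0.041] keyyaw -0.789 cw from release 1.18 w 7.76 gf 24.4
bolt n 238 y pct50/95/99 [10.3  23.41 23.76] z 71.8
```

Call:
{"op": "arm_command", "data": {"motion": "0 0 0 0 0 0.02 5;0 0 0 0 0 0.01 5;0 0 0 0 0 0 5"}}

```text
t: 13.2
ee_pos: [488.5, 109.9, 85.8]
eef_rot: [1.251, 2.882, 0.0]
contact_force: [0.8, 3.6, -1.2]
grip_width: 7.7
grasp_force: 24.4
```

```bash
python3 - <<'E'
from h import *
bolt(st(n=4))
E
```

```text
t 13.4 pos [488.46 109.9   85.79] F [ 1.23  3.84 -0.96] M [ 0.923 -0.277  0.018] keyyaw -0.819 cw from release 1.21 w 7.51 gf 24.4
bolt n 274 y pct50/95/99 [10.38 24.14 24.44] z 71.8
```

Call:
{"op": "arm_command", "data": {"motion": "0 0 0 0 0 0.01 5;0 0 0 0 0 0.01 5;0 0 0 0 0 0 5"}}

```text
t: 13.7
ee_pos: [488.5, 109.9, 85.8]
eef_rot: [1.28, 2.869, 0.0]
contact_force: [1.2, 4.0, -1.5]
grip_width: 7.7
grasp_force: 24.3
```

```bash
python3 - <<'E'
from h import *
bolt(st(n=4))
E
```

```text
t 13.9 pos [488.54 109.91  85.8 ] F [ 2.13  4.4  -1.09] M [ 1.041 -0.403  0.046] keyyaw -0.839 cw from release 1.23 w 7.54 gf 24.3
bolt n 292 y pct50/95/99 [11.16 24.05 24.35] z 71.8
```

Call:
{"op": "arm_command", "data": {"motion": "0 0 0 0 0 0.01 5;0 0 0 0 0 0 5"}}

```text
t: 14.1
ee_pos: [488.5, 109.9, 85.8]
eef_rot: [1.295, 2.862, 0.0]
contact_force: [1.4, 4.2, -0.8]
grip_width: 7.3
grasp_force: 24.3
```

```bash
python3 - <<'E'
from h import *
bolt(st(n=5))
E
```

```text
t 14.35 pos [488.57 109.96  85.8 ] F [ 2.13  4.54 -1.67] M [ 1.106 -0.506  0.018] keyyaw -0.849 cw from release 1.24 w 7.52 gf 24.3
bolt n 313 y pct50/95/99 [10.82 24.02 24.35] z 71.8
```

Call:
{"op": "arm_command", "data": {"motion": "0 0 0 0 0 0.01 5;0 0 0 0 0 0.01 5;0 0 0 0 0 0 5"}}

```text
t: 14.65
ee_pos: [488.7, 110.0, 85.8]
eef_rot: [1.323, 2.849, 0.001]
contact_force: [2.4, 6.4, -1.0]
grip_width: 8.0
grasp_force: 24.3
```

```bash
python3 - <<'E'
from h import *
bolt(st(n=5))
E
```

```text
t 14.9 pos [488.67 109.99  85.83] F [ 2.44  4.69 -1.84] M [ 1.193 -0.626  0.047] keyyaw -0.869 cw from release 1.26 w 7.96 gf 24.3
bolt n 309 y pct50/95/99 [11.19 24.13 24.4 ] z 71.8
```

Call:
{"op": "arm_command", "data": {"motion": "0 0 0 0 0 0.01 5;0 0 0 0 0 0.01 5;0 0 0 0 0 0 5"}}

```text
t: 15.2
ee_pos: [488.8, 110.0, 85.9]
eef_rot: [1.352, 2.836, 0.001]
contact_force: [3.4, 5.2, -1.6]
grip_width: 7.6
grasp_force: 24.3
```

```bash
python3 - <<'E'
from h import *
bolt(st(n=8))
E
```

```text
t 15.6 pos [488.78 110.01  85.84] F [ 2.95  5.45 -2.19] M [ 1.265 -0.723  0.061] keyyaw -0.889 cw from release 1.28 w 7.69 gf 24.3
bolt n 324 y pct50/95/99 [11.48 24.09 24.42] z 71.8
```

Call:
{"op": "arm_command", "data": {"motion": "0 0 0 0 0 0.01 5;0 0 0 0 0 0.01 5;0 0 0 0 0 0 5"}}

```text
t: 15.9
ee_pos: [488.9, 110.1, 85.9]
eef_rot: [1.38, 2.822, 0.001]
contact_force: [3.8, 6.0, -2.0]
grip_width: 7.8
grasp_force: 24.3
```

```bash
python3 - <<'E'
from h import *
p=st(n=8);bolt(p); save(p,"w4.png")
E
```

```text
t 16.3 pos [488.88 110.07  85.86] F [ 3.44  5.7  -2.12] M [ 1.352 -0.851  0.06 ] keyyaw -0.909 cw from release 1.3 w 7.33 gf 24.3
bolt n 326 y pct50/95/99 [11.6  24.15 24.4 ] z 71.8
```

View pics/w4.png

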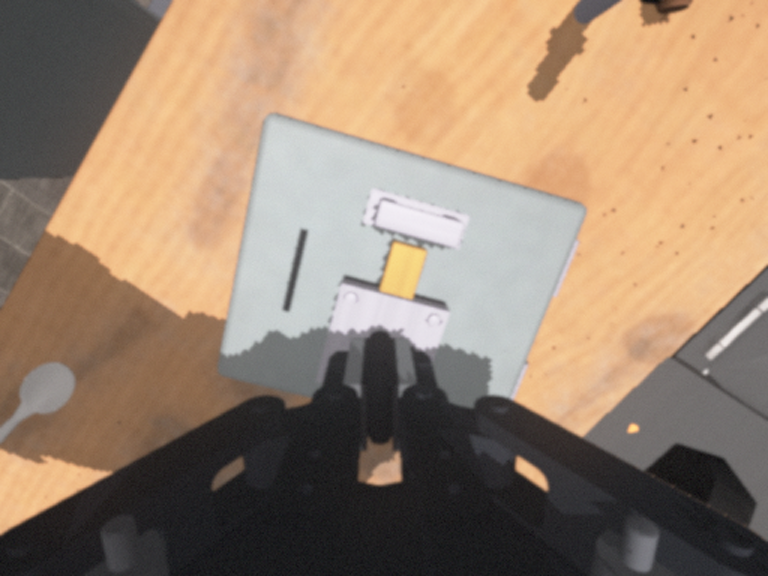

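The bolt spans (403,245)–(403,297) in the view, out to the staple. Its reading has stayed at 24.4 mm over five steps while the torque rose, so it is at its stop. I turn the key back.

Call:
{"op": "arm_command", "data": {"motion": "0 0 0 0 0 -0.06 5;0 0 0 0 0 -0.1 5;0 0 0 0 0 -0.1 5;0 0 0 0 0 -0.12 5;0 0 0 0 0 -0.12 5;0 0 0 0 0 -0.12 5;0 0 0 0 0 -0.12 5;0 0 0 0 0 -0.12 5;0 0 0 0 0 -0.12 5;0 0 0 0 0 -0.12 5;0 0 0 0 0 -0.1 5;0 0 0 0 0 0 5"}}

```text
t: 17.5
ee_pos: [488.2, 109.4, 85.7]
eef_rot: [0.457, -3.107, 0.002]
contact_force: [-0.7, 0.2, 0.1]
grip_width: 7.5
grasp_force: 24.7
```

```bash
python3 - <<'E'
from h import *
p=st(n=4);bolt(p); X=cloud(p); rect(X,58,66,(488,110),95); rect(X,111,120,(488,110),16)
E
```

```text
t 17.7 pos [488.3  109.71  85.73] F [-0.05  0.18 -0.54] M [-0.011  0.004  0.015] keyyaw 0.289 cw from release 0.102 w 7.38 gf 24.7
bolt n 93 y pct50/95/99 [17.5  20.86 22.41] z 71.9
z58-66 n 20324 mean [454.8 119.4] rect [482.3 126.6] [134.  115.6] ang 22.4 pca 91.0
z111-120 n 1311 mean [484.2 108.4] rect [486.6 106.7] [24.6 28.2] ang 76.1 pca -165.0
```

Call:
{"op": "arm_command", "data": {"motion": "0 0 0 0 0 -0.06 5;0 0 0 0 0 -0.04 5;0 0 0 0 0 0 5;0 0 -0.1 0 0 0 5;0 0 -0.07 0 0 0 5;0 0 0 0 0 0 5"}}

```text
t: 18.3
ee_pos: [488.7, 109.9, 91.3]
eef_rot: [-0.609, 3.081, -0.0]
contact_force: [-0.8, -0.5, -1.4]
grip_width: 7.7
grasp_force: 24.7
```

```bash
python3 - <<'E'
from h import *
p=st(n=4);bolt(p)
E
```

```text
t 18.5 pos [488.39 109.9   90.84] F [-0.35 -0.28 -0.72] M [0.001 0.01  0.028] keyyaw 0.391 cw from release 0.0 w 7.86 gf 24.7
bolt n 180 y pct50/95/99 [12.45 19.44 22.08] z 71.7
```

Call:
{"op": "arm_command", "data": {"motion": "0 0 -0.04 0 0 0 5;0 0 -0.04 0 0 0 5;0 0 0 0 0 0 5"}}

```text
t: 18.8
ee_pos: [488.6, 109.9, 93.5]
eef_rot: [-0.61, 3.081, -0.0]
contact_force: [-0.0, 0.4, -0.4]
grip_width: 7.8
grasp_force: 24.7
```

```bash
python3 - <<'E'
from h import *
p=st(n=4)
E
```

```text
t 19.0 pos [488.45 109.92  93.25] F [-0.04  0.14  0.02] M [ 0.023 -0.001  0.02 ] keyyaw 0.391 cw from release -0.0 w 7.74 gf 24.7
```

Call:
{"op": "arm_command", "data": {"motion": "0 0 -0.06 0 0 0 5;0 0 -0.06 0 0 0 5;0 0 -0.06 0 0 0 5;0 0 0 0 0 0 5"}}

```text
t: 19.4
ee_pos: [488.6, 109.9, 99.0]
eef_rot: [-0.611, 3.081, -0.0]
contact_force: [-1.0, -0.5, -0.5]
grip_width: 7.7
grasp_force: 24.7
```

```bash
python3 - <<'E'
from h import *
p=st(n=2)
E
```

```text
t 19.5 pos [488.53 109.88  98.74] F [-0.09 -0.16 -0.12] M [-0.01  -0.003 -0.015] keyyaw 0.391 cw from release -0.0 w 7.78 gf 24.7
```

Call:
{"op": "arm_command", "data": {"motion": "0 0 -0.1 0 0 0 5;0 0 -0.1 0 0 0 5;0 0 -0.15 0 0 0 5;0 0 -0.15 0 0 0 5;0 0 -0.2 0 0 0 5;0 0 -0.2 0 0 0 5;0 0 -0.2 0 0 0 5;0 0 -0.2 0 0 0 5;0 0 -0.3 0 0 0 5;0 0 -0.3 0 0 0 5;0 0 -0.3 0 0 0 5;0 0 0 0 0 0 5"}}

```text
t: 20.7
ee_pos: [489.1, 109.9, 166.0]
eef_rot: [-0.61, 3.08, -0.0]
contact_force: [0.2, -0.1, -0.5]
grip_width: 7.6
grasp_force: 24.7
```

```bash
python3 - <<'E'
from h import *
p=st(n=2); bolt(p); save(p,"w5.png"); go([495,-286,200])
X=cloud(read_camera("side")); Q=X[(X[...,2]>80)&(X[...,2]<300)&(np.hypot(X[...,0]-495,X[...,1]+286)<110)]
print(len(Q), Q[::max(1,len(Q)//8)].round())
E
```

```text
t 20.8 pos [488.55 109.9  164.76] F [-0.18 -0.   -0.87] M [-0.042  0.008  0.01 ] keyyaw 0.391 cw from release -0.0 w 7.44 gf 24.7
bolt n 9 y pct50/95/99 [11.46 17.24 17.53] z 71.5
t 20.8 pos [488.55 109.9  164.76] F [ 0.13 -0.01 -0.88] M [-0.072  0.01   0.01 ] w 7.4 gf 24.690847098827362
tool x [-9.245e-01 -3.813e-01 -3.000e-04] y [-3.813e-01  9.245e-01 -1.000e-04] z [ 3.e-04  0.e+00 -1.e+00]
units [  4.833 -12.282  -1.175]
23 [[ 580. -344.   81.]
 [ 585. -346.   81.]
 [ 578. -351.   81.]
 [ 578. -355.   81.]
 [ 571. -360.   80.]
 [ 525. -376.   83.]
 [ 530. -377.   83.]
 [ 527. -380.   83.]
 [ 531. -385.   89.]
 [ 527. -381.   80.]
 [ 531. -385.   85.]
 [ 531. -387.   84.]]
```

View pics/w5.png

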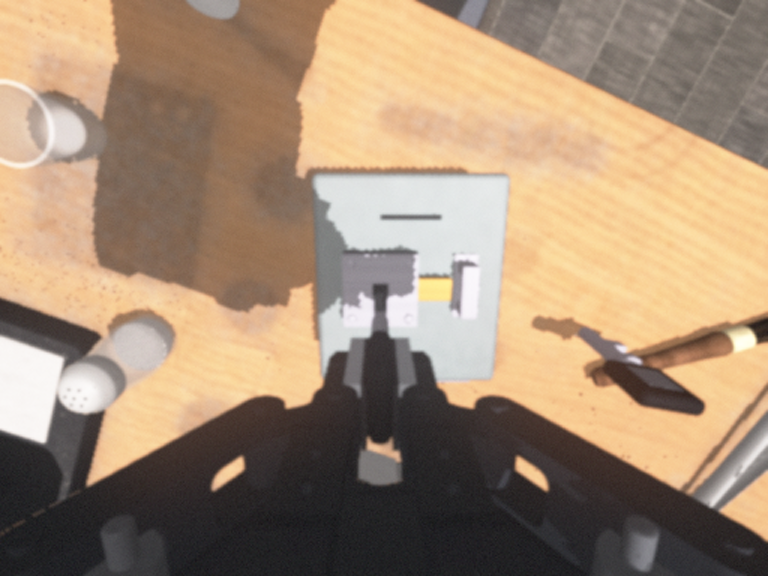

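The key is free: its shaft shows below the pads at (380,300). The bolt is out, reaching the staple at (435,290). Next I carry the key to the cup.

Call:
{"op": "arm_command", "data": {"motion": "0.2 -0.5 -0.3 0 0 0 5;0.4 -0.9 -0.3 0 0 0 5;0.4 -0.98 -0.3 0 0 0 5;0.4 -0.98 -0.1 0 0 0 5;0.4 -0.98 0 0 0 0 5;0.4 -0.98 0 0 0 0 5;0.4 -0.98 0 0 0 0 5;0.4 -0.98 0 0 0 0 5;0.4 -0.98 0 0 0 0 5;0.4 -0.98 0 0 0 0 5;0.3 -0.7 0 0 0 0 5;0.2 -0.4 0 0 0 0 5"}}

```text
t: 22.05
ee_pos: [487.2, -227.6, 194.1]
eef_rot: [0.608, -3.081, -0.001]
contact_force: [-0.5, 0.8, -0.1]
grip_width: 7.8
grasp_force: 24.7
```

```bash
python3 - <<'E'
from h import *
p=st(n=2); save(p,"w6.png"); go([495,-286,150])
for m in mark_of(p,"key_cup")[:3]: print(m,atz(p,*m["position"],0))
for b in boxes_of(p,"key_cup")[:3]: print(b)
X=cloud(p); rect(X,46,54,(493,-286),45)
E
```

```text
t 22.15 pos [ 487.25 -227.05  194.15] F [-0.28 -1.17 -0.49] M [-0.008  0.002  0.002] keyyaw 0.39 cw from release 0.001 w 7.38 gf 24.7
t 22.15 pos [ 487.25 -227.05  194.15] F [-0.53 -0.27  0.59] M [ 0.093 -0.003  0.004] w 7.4 gf 24.724237024784088
tool x [-9.250e-01 -3.799e-01  5.000e-04] y [-3.799e-01  9.250e-01  6.000e-04] z [-7.e-04  4.e-04 -1.e+00]
units [ 0.507 -1.917  1.471]
{'position': [209.9, 159.8], 'confidence': 0.7} [ 495.55220189 -281.98476644    0.        ]
{'bbox': [202.6, 167.1, 60.0, 55.7], 'confidence': 0.95}
z46-54 n 587 mean [ 496.7 -284.9] rect [ 495.3 -283.4] [58.9 58.1] ang 22.3 pca 168.6
```

View pics/w6.png

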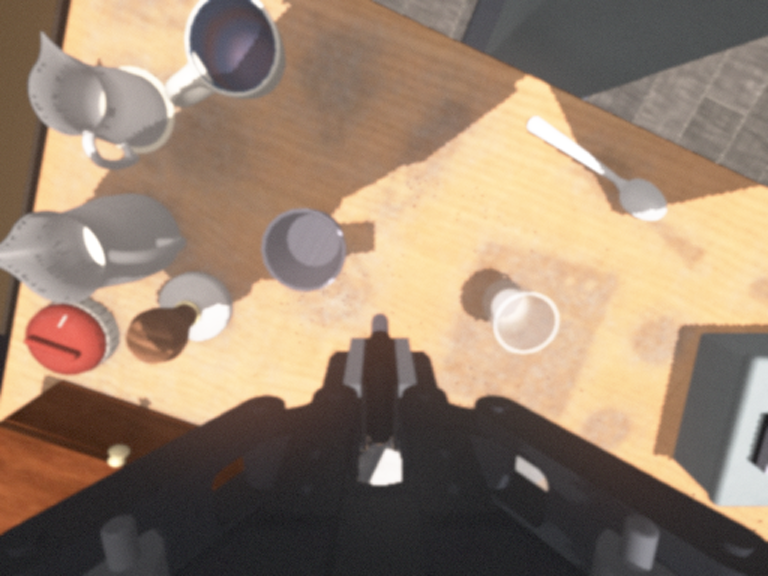

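The steel cup is at (305,250), centre about (495.3,-283.4) mm. The tamper at (160,330), the pitcher and the shot glass at (525,320) stay clear. I centre over the cup and go down.

Call:
{"op": "arm_command", "data": {"motion": "0.24 -0.92 0 0 0 0 5;0.23 -0.92 0.4 0 0 0 5;0 0 0.8 0 0 0 5;0 0 0.8 0 0 0 5;0 0 0.4 0 0 0 5;0 0 0 0 0 0 5;0 0 0 0 0 0 5"}}

```text
t: 22.95
ee_pos: [495.9, -282.0, 123.5]
eef_rot: [-0.612, 3.081, -0.001]
contact_force: [-0.3, -0.1, 0.7]
grip_width: 7.5
grasp_force: 24.8
```

```bash
python3 - <<'E'
from h import *
p=st(n=2); save(p,"w7.png"); go([495.3,-283.4,53])
X=cloud(p); rect(X,45,54,(495,-284),36); rect(X,45,53,(495,-284),32)
Y=cloud(read_camera("side")); Q=Y[(abs(Y[...,0]-495)<30)&(abs(Y[...,1]+284)<30)&(Y[...,2]>52)]
print("lowest", np.sort(Q[:,2])[:10].round())
E
```

```text
t 23.05 pos [ 496.1  -282.51  123.89] F [ 0.11  0.24 -0.06] M [ 0.013 -0.025  0.001] keyyaw 0.392 cw from release -0.001 w 7.95 gf 24.8
t 23.05 pos [ 496.1  -282.51  123.89] F [ 0.26  0.33 -0.18] M [ 0.021 -0.015 -0.004] w 8.0 gf 24.798722863197327
tool x [-9.243e-01 -3.817e-01 -9.000e-04] y [-0.3817  0.9243 -0.0015] z [ 0.0014 -0.0011 -1.    ]
units [ 0.038 -0.014  2.363]
z45-54 n 828 mean [ 492.5 -284.8] rect [ 493.  -284.5] [54.4 59.2] ang 22.3 pca 113.8
z45-53 n 828 mean [ 492.5 -284.8] rect [ 493.  -284.5] [54.4 59.2] ang 22.3 pca 113.8
lowest [52. 52. 53. 55. 77. 78. 78. 83. 84. 84.]
```

View pics/w7.png

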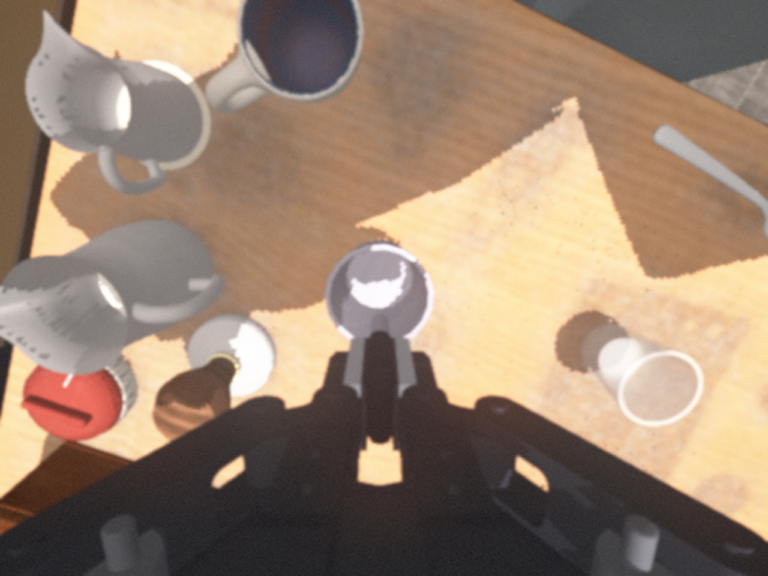

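The cup's mouth at (380,293) is straight under the key. I lower the key.

Call:
{"op": "arm_command", "data": {"motion": "0.03 0 0.5 0 0 0 5;0 0 0.5 0 0 0 5;0 0 0.5 0 0 0 5;0 0 0.4 0 0 0 5;0 0 0.2 0 0 0 5;0 0 0.15 0 0 0 5;0 0 0.1 0 0 0 5;0 0 0 0 0 0 5;0 0 0 0 0 0 5"}}

```text
t: 24.0
ee_pos: [494.9, -283.0, 52.5]
eef_rot: [-0.611, 3.081, -0.001]
contact_force: [-0.5, -0.1, -0.5]
grip_width: 7.6
grasp_force: 24.8
```

```bash
python3 - <<'E'
from h import *
p=st(n=2); go([495.3,-283.4,52])
E
```

```text
t 24.1 pos [ 494.84 -282.94   52.52] F [ 0.08 -0.18 -0.52] M [ 0.02  -0.051 -0.012] keyyaw 0.391 cw from release -0.0 w 7.69 gf 24.8
t 24.1 pos [ 494.84 -282.94   52.52] F [-0.28  0.5  -0.48] M [ 0.009 -0.056  0.   ] w 7.7 gf 24.798917770385742
tool x [-9.244e-01 -3.813e-01 -2.000e-04] y [-3.813e-01  9.244e-01 -5.000e-04] z [ 4.e-04 -3.e-04 -1.e+00]
units [-0.008 -0.02   0.017]
```

Call:
{"op": "arm_command", "data": {"motion": "0 0 0.05 0 0 0 5;0 0 0 0 0 0 5;0 0 0 0 0 0 12;0 0 0 0 0 0 18;0 0 0 0 0 0 24;0 0 0 0 0 0 30;0 0 -0.1 0 0 0 36;0 0 -0.1 0 0 0 40;0 0 0 0 0 0 45;0 0 0 0 0 0 45"}}

```text
t: 25.1
ee_pos: [494.8, -282.9, 56.8]
eef_rot: [-0.611, 3.081, -0.0]
contact_force: [-0.1, 0.1, 0.3]
grip_width: 38.6
grasp_force: 0.0
```

```bash
python3 - <<'E'
from h import *
p=st(n=2); save(p,"w8.png")
E
```

```text
t 25.2 pos [ 494.66 -282.8    56.66] F [-0.34  0.56  0.58] M [-0.037 -0.022 -0.045] keyyaw 0.391 cw from release -0.0 w 38.39 gf 0.0
```

View pics/w8.png

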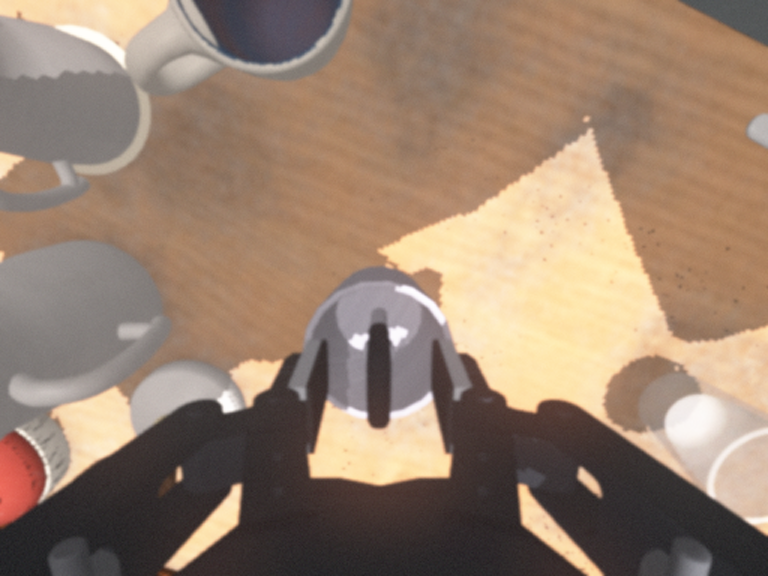

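The key stands upright and free in the cup at (378,370), between the open fingers at (320,390) and (440,390). I withdraw straight up.

Call:
{"op": "arm_command", "data": {"motion": "0 0 -0.2 0 0 0 45;0 0 -0.3 0 0 0 45;0 0 -0.4 0 0 0 45;0 0 -0.5 0 0 0 45;0 0 -0.6 0 0 0 45;0 0 -0.6 0 0 0 45;0 0 -0.6 0 0 0 45;0 0 -0.6 0 0 0 45;0 0 -0.4 0 0 0 45;0 0 0 0 0 0 45;0 0 0 0 0 0 45;0 0 0 0 0 0 45"}}

```text
t: 26.4
ee_pos: [494.4, -282.6, 182.2]
eef_rot: [0.611, -3.081, -0.001]
contact_force: [0.4, 0.0, -0.4]
grip_width: 38.3
grasp_force: 0.0
```

```bash
python3 - <<'E'
from h import *
p=st(n=6); p=read_camera("wrist"); save(p,"w9.png",1.25)
for c in ["wrist","side"]:
    q=read_camera(c); X=cloud(q); Q=X[(np.hypot(X[...,0]-495,X[...,1]+284)<45)&(X[...,2]>56)&(X[...,2]<100)]
    print(c,len(Q),Q.mean(0) if len(Q) else 0, Q[:,2].max() if len(Q) else 0)
    for t in ["key_grip","key_tip","key_cup"]:
        for m in mark_of(q,t)[:2]: print(t,m,atz(q,*m["position"],{"key_grip":65,"key_tip":5}.get(t,0)))
E
```

```text
t 26.7 pos [ 494.58 -282.72  182.41] F [-0.1   0.32  0.29] M [ 0.004  0.023 -0.008] keyyaw 0.391 cw from release -0.0 w 38.2 gf 0.0
wrist 289 [ 493.03734149 -284.27823032   78.06203282] 82.20098860611708
key_grip {'position': [252.4, 184.1], 'confidence': 0.81} [ 493.07813211 -283.84330856   65.        ]
key_tip {'position': [251.3, 172.1], 'confidence': 0.49} [ 494.61642076 -284.64443803    5.        ]
key_cup {'position': [250.1, 171.5], 'confidence': 0.74} [ 495.4990203  -285.86088601    0.        ]
side 64 [ 494.04477974 -288.60306485   70.0048582 ] 81.40684521428511
key_grip {'position': [259.2, 242.5], 'confidence': 0.49} [ 496.09841129 -281.31810855   65.        ]
key_grip {'position': [228.4, 121.0], 'confidence': 0.46} [477.28429423 321.58641716  65.        ]
key_tip {'position': [257.3, 258.2], 'confidence': 0.67} [ 490.64898035 -287.21473014    5.        ]
key_tip {'position': [230.9, 144.5], 'confidence': 0.41} [477.60897895 256.40060781   5.        ]
key_cup {'position': [256.2, 257.5], 'confidence': 0.59} [ 488.62843732 -280.21385321    0.        ]
```

View pics/w9.png

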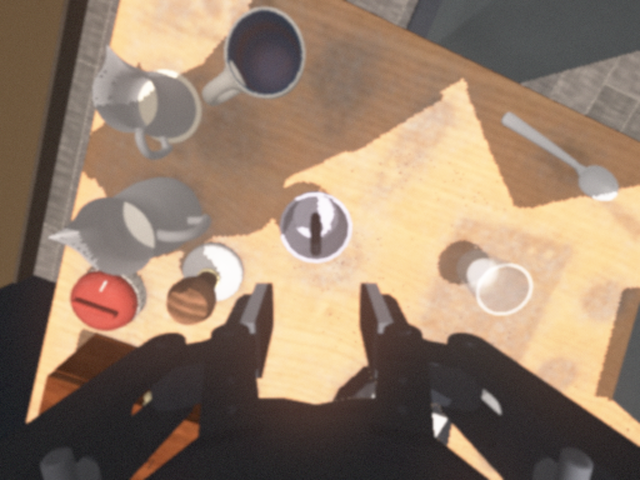

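The key stands upright in the cup at (315,230), tip at the bottom, with its top at 82 mm. The fingers are clear and everything else is in its place, so I hand in.

```bash
python3 - <<'E'
from h import *
print(ticket.finish_job())
E
```

```text
the job is handed in; nothing more can be done
None
```

I locked the box with the bolt out against its stop, drew the key out at its release position and left it standing in the steel cup, and nothing else on the counter appeared disturbed; the job is handed in, but the judge returned no verdict.

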